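# Hold the stub carrier over the static remover

### The arm

A 6-joint arm with a two-finger parallel gripper is mounted at the origin on the work surface. World frame = base frame: x ahead of the robot, y to its left, z up, the work surface at z = 0. Lengths are in m, angles in degrees, forces in N, time in s.
With the tool pointing down it reaches from about 0.35 to 0.925 m from the base axis. Payload 6.4 kg.
Tool frame: the origin (TCP) lies midway between the tips of the shut fingers; the grasp point (between the pads) lies 19 mm behind it; z points along the fingers, y is the line along which they close (so a half turn about z gives the same grasp; the last joint's range is limited). The gripper opens to 85 mm and grips with 20 to 120 N. Pads are 22 mm wide; open, the fingers measure 114 mm over their backs; the gripper's body (76 mm by 85 mm) begins 54 mm behind the grasp point. The pads swing forward as they close: fully open they stand 13 mm farther back than shut.
Start: joints at [-80.334, 14.043, 89.255, -0, 76.702, -9.975], TCP at [0.218, -0.612, 0.231] pointing down, gripper open.
Joint ranges: [-179.41, 179.41], [-58.25, 129.5], [7.25, 145.43], [-54.29, 234.29], [11.92, 165.04], [-157.13, 157.13]. Speed limits (degrees/s): [147.25, 147.25, 180, 180, 180, 180].

### API

Orientations are given as a 3x3 rotation matrix whose columns are the frame's x, y, z axes.
In Python, from plant import r gives the robot as it stands.
- The arm moves only by the tool servo_tool, never from a script. Its argument "steps" is a list of rows, each an object of numbers: "ax", "ay", "az": the turn, a rotation vector about the tool's x, y, z in rad; "tx", "ty", "tz": the shift along the tool's x, y, z in m; "hand": the opening, from 0 (shut) to 1 (fully open). In form: [{"ax": .., "ay": .., "az": .., "tx": .., "ty": .., "tz": .., "hand": ..}, ...]. A call has 1 to 8 rows; each row shifts and turns the commanded pose from where the row before left it, along the tool's axes as they then stand; what a row does not reach is not made up. A row lasts 1/10 s, in which the tool goes at most 50 mm and 8.59 degrees, less where a joint would pass 70% of its speed; a pose out of reach is approached as far as the arm can. A call with a gripper value outside its range is refused whole. The fingers move at their own pace and stop on an object; "force" is the grip in N (left out, the last holds). Time passes only in rows, so rows that do not move let the fingers close. It gives the time, the measured TCP pose, the force, the opening and the grip force at its end, in the units of the state.
- r.get_state(): the state, without advancing time (a new reading comes with each control period).
- r.snapshot(name): name is "scene" or "top" or "wrist"; returns the picture (420x560x3 uint8, red, green, blue); there is no depth.
- r.calibration(name): a dict with "mtx" (3x3 intrinsics, pixels), "T" (4x4, takes a point from camera to world coordinates). Camera axes: x right, y down, z forward; pixel columns grow to the right and rows downward; lengths in m; the calibration is good to about 2 mm. A picture is of the moment at which its call begins: read the wrist's pose just before it. calibration takes no time and is no camera call; for the wrist camera it gives the pose at the moment of the call.
- r.hand_in(): hands the job in; it is judged then, once.
Trained networks look in the newest picture that a camera, given by its name, has taken for a name from the list of things; names that differ only in an ending like _2 or _b are one class to them, and where a whole thing is asked for, a point or a joint stands for the part that bears it (a point fixed in the world has none). Each returns a list of dicts, best first, with "score" (0 to 1); they miss things now and then, are a little off and sometimes report something else, mostly with a low value. They report only what shows in the picture. A call takes as long as a camera call. They do not tell look-alikes from the thing itself.
- r.silhouettes(camera, label): "pixels" (420x560 bool, what is visible of it).
- r.place_of(camera, label): "position" ([x, y, z] in m, in world coordinates, good to about 4 mm: a listed point, or the origin of a listed thing).
The state is a dict: "t": time; "joint_positions": joint angles; "joint_velocities": joint speeds; "effort": joint torques, N m; "tool_pos": TCP position; "ee_rot": TCP orientation; "wrist_force": force on the tool from outside, world axes, zero at the start; "moment": the same for the moment, N m; "grip_width": opening from 0.0 (shut) to 1.0 (fully open); "grasp_force": force on a finger pad.
Only numpy, scipy, OpenCV 4.12 (cv2) and the standard library are available. Lean on these libraries where they do the work, as an engineer would, in place of code of your own. Each camera call takes 0.05 s, during which the arm holds its last target. There are 200 camera calls.

### The job

Draw the stub carrier by its upright grip straight out of the front of its covered dock, lift it over the vial rack and hold it level over the grille of the static remover: centred, lengthwise along the grille (either way round) and hovering about a centimetre above it, so that the specimens lose their static charge. The carrier must never touch the remover, and everything else on the bench is left as it stands. Finish while still holding the carrier there, motionless: do not put it down or let go.

Things in the scene. Friction and masses are not known exactly. Their poses are not given: they have to be found in the camera images.
- carrier: loose stub carrier, 80 to 170 g: aluminium plate 120 (x) x 50 (y) x 6 mm with eight metal stubs (tops 15 mm above the underside) and an upright black grip block at its -x end. Origin: centre of the underside; x along its length, away from the grip. Starts lying on the dock's base plate, axes parallel to the dock's, grip end out of its front; 3 mm slack each side
- carrier_grip (a point): the point to pinch on the carrier's grip block, 48 mm from the carrier's origin along -x and 40 mm above its underside. The block is 22 mm (x) x 12 mm (y) and reaches from 6 to 56 mm above the underside: pinch it across y (12 mm) from above
- dock: fixed dock, 130 (x) x 84 (y) x 36 mm. Origin: centre of underside; x points to its closed back, open front to -x. Base plate 6 mm thick. From x = -25 mm back: side rails (channel 56 mm wide), clear cover 32 to 36 mm above the table; before that open from above. Carrier's centre starts at x about -7 mm; the carrier is out from under the cover when its centre is beyond x = -85 mm
- remover: fixed static remover, a white box 190 (x) x 110 (y) mm, 47 mm high, plus a flat grey frame of 146 x 70 mm round the grille whose top is 50 mm above the table. Origin: centre of its underside; x along its length and along the grille. It and the dock may stand on either side of the rack
- grille (a point): centre of the remover's grille (opening 130 x 54 mm), level with the top of the frame, 50 mm above the table; axes as the remover's, x along the grille's length
- rack: loose white vial rack with 18 capped vials, 260 (x) x 50 (y) mm, 79 mm high to the caps, standing between dock and remover with its length roughly along the robot's x. Origin: centre of its underside. Stays where it is
- wash_bottle: loose white wash bottle, 68 mm across, 218 mm high with its spout, origin at the centre of its underside. Stays where it is
- tool_beaker: loose clear beaker with tools standing in it, 74 mm across, 155 mm high with the tools, origin at the centre of its underside. Stays where it is
- blower: loose blue rubber dust blower lying between rack and robot, 110 x 52 x 52 mm, nozzle along its +x, origin on the table under its bulb. Stays where it is
- tweezers: loose steel tweezers lying flat, 126 mm long (x), 7 mm high, origin under their middle. Stay where they are
- jar: loose amber jar with black cap, 48 mm across, 60 mm high, origin at the centre of its underside. Stays where it is
- sample_box: loose flat sample box with clear lid, 162 x 122 x 32 mm, origin at the centre of its underside. Stays where it is
- pocket_balance: loose grey pocket balance, 120 x 110 x 21 mm, origin at the centre of its underside. Stays where it is
Mind the look-alikes: they are no part of the job. There is more than one size of the jar; the one meant has the size given above.

How it is judged:
By the outcome, as a careful person would: the job done as asked, in the order asked, and still so for the second after the job is handed in, while the arm keeps its last pose, push and grip.
It also fails if it takes over 46 s, if anything falls off the work surface, if the arm or the gripper's body presses on something with over 40 N, if the wrist force passes 120 N, or if a joint passes its speed limit or range.

## Working session

There is one attempt and no reset: what is moved stays moved. The work goes in short steps, Python scripts to look and compute and a tool call to move; the robot and the scene stay as the last step left them, time stands still between calls to the robot, and variables do not carry over. Pictures are saved under pics/ and viewed, at most 10 in all, crops included, and the job is handed in when it is done.

Besides the shell and the picture viewer there is one more tool, called after ">>>" as name([rows], argument=value, ...), one row to a line, values as JSON. servo_tool: Moves the arm, as the interface text tells. Its arguments: {"type":"object","properties":{"steps":{"type":"array","items":{"type":"object","properties":{"ax":{"type":"number"},"ay":{"type":"number"},"az":{"type":"number"},"tx":{"type":"number"},"ty":{"type":"number"},"tz":{"type":"number"},"hand":{"type":"number"}}}},"force":{"type":"number"}},"required":["steps"]}

```bash
mkdir -p pics && ls && python3 - <<'E'
from plant import r
import cv2, numpy as np
np.set_printoptions(precision=4,suppress=True)
s=r.get_state(); print(s['t'],s['tool_pos'],s['ee_rot'])
ims=[]
for c in ['scene','top']:
    im=r.snapshot(c); cv2.imwrite(f'pics/{c}0.png',im[:,:,::-1])
    k=r.calibration(c); print(c,k['mtx'],k['T'])
    for n in ['carrier','carrier_grip','dock','remover','grille','rack','wash_bottle','tool_beaker','blower','tweezers','jar']:
        print(c,n,[(np.round(d['position'],3).tolist(),round(d['score'],2)) for d in r.place_of(c,n)][:3])
E
```

```text
pics
0.0 [ 0.2184 -0.6116  0.2301] [[ 0.9418  0.3361 -0.0003]
 [ 0.3361 -0.9418  0.0019]
 [ 0.0003 -0.002  -1.    ]]
scene [[465.3442   0.     284.0138]
 [  0.     465.3442 208.9336]
 [  0.       0.       1.    ]] [[-0.0468  0.6083 -0.7923  1.8199]
 [ 0.9989  0.03   -0.0361  0.0467]
 [ 0.0018 -0.7932 -0.609   1.0088]
 [ 0.      0.      0.      1.    ]]
scene carrier [([0.801, 0.119, 0.002], 0.66), ([0.593, 0.219, 0.002], 0.63)]
scene carrier_grip [([0.548, 0.213, 0.045], 0.6), ([0.799, 0.118, 0.003], 0.42)]
scene dock [([0.606, 0.223, 0.004], 0.87)]
scene remover [([0.566, -0.233, -0.0], 0.67), ([0.597, 0.219, -0.001], 0.21)]
scene grille [([0.563, -0.228, 0.047], 0.71)]
scene rack [([0.599, -0.003, -0.001], 0.83), ([0.634, -0.484, 0.001], 0.63)]
scene wash_bottle [([0.811, -0.02, 0.0], 0.81), ([0.802, 0.115, 0.002], 0.42)]
scene tool_beaker [([0.8, 0.115, -0.002], 0.94)]
scene blower [([0.371, -0.013, -0.001], 0.62), ([0.549, 0.213, 0.046], 0.2)]
scene tweezers [([0.465, 0.46, 0.002], 0.59)]
scene jar [([0.618, 0.37, -0.002], 0.64)]
top [[396.4607   0.     279.3239]
 [  0.     396.4607 210.0833]
 [  0.       0.       1.    ]] [[-0.0238 -0.9908  0.1336  0.4622]
 [-0.9997  0.0237 -0.0023 -0.0196]
 [-0.0009 -0.1336 -0.991   1.0942]
 [ 0.      0.      0.      1.    ]]
top carrier [([0.595, 0.218, 0.006], 0.83)]
top carrier_grip [([0.546, 0.218, 0.049], 0.64)]
top dock [([0.602, 0.215, 0.0], 0.87)]
top remover [([0.568, -0.233, -0.0], 0.9), ([0.546, 0.218, 0.049], 0.5)]
top grille [([0.567, -0.231, 0.05], 0.81)]
top rack [([0.6, -0.005, 0.002], 0.86)]
top wash_bottle [([0.809, -0.018, 0.002], 0.9)]
top tool_beaker [([0.794, 0.124, -0.003], 0.75), ([0.465, 0.459, -0.001], 0.3)]
top blower [([0.373, -0.011, -0.003], 0.65)]
top tweezers [([0.462, 0.464, -0.0], 0.52)]
top jar [([0.546, 0.217, 0.049], 0.7), ([0.618, 0.363, 0.002], 0.62), ([0.659, 0.478, 0.007], 0.6)]
```

View pics/scene0.png

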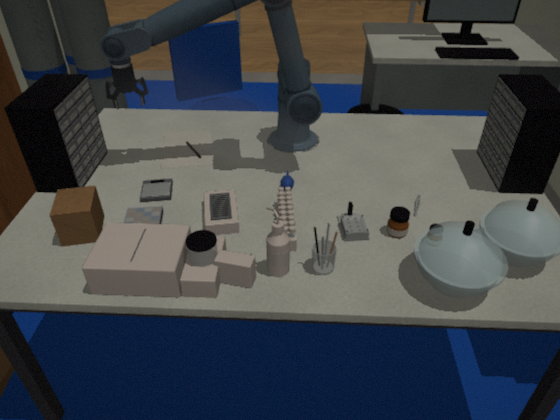

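View pics/top0.png

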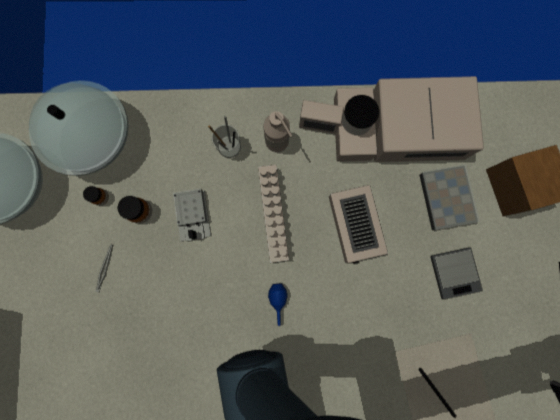

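The top view shows the carrier in its dock at (190,212), its grip at (192,235), the remover at (358,223) turned about 11°, the rack at (273,213), the bottle at (277,128), the beaker at (228,140) and the blower at (278,295). The only black items that could be taken for the grip are the two jar caps at (93,195) and (132,208), and the can at (362,110). I choose (192,235) because it is upright and sits on the stub plate.

```bash
cat > h.py <<'E'
from plant import r
import numpy as np, cv2
from scipy.spatial.transform import Rotation as R
np.set_printoptions(precision=4,suppress=True)
def down(yaw):  # tool pointing down, x axis at yaw (deg)
    c,s=np.cos(np.radians(yaw)),np.sin(np.radians(yaw))
    return np.array([[c,s,0],[s,-c,0],[0,0,-1.]])
def need(pos,yaw,p0=None,R0=None):
    """rotation vector and shift in the current tool axes to reach pos/yaw"""
    s=r.get_state(); p0=s['tool_pos'] if p0 is None else p0; R0=np.array(s['ee_rot']) if R0 is None else R0
    return R.from_matrix(R0.T@down(yaw)).as_rotvec(), R0.T@(np.array(pos)-p0)
def px(cam,P):
    k=r.calibration(cam); T=np.linalg.inv(k['T']); q=T[:3,:3]@np.array(P)+T[:3,3]; q=k['mtx']@q; return q[:2]/q[2]
def onplane(k,uv,z):
    d=k['T'][:3,:3]@np.linalg.inv(k['mtx'])@np.array([*uv,1.]); o=k['T'][:3,3]; return o+d*(z-o[2])/d[2]
E
python3 - <<'E'
from h import *
s=r.get_state(); k=r.calibration('wrist'); T=np.eye(4);T[:3,:3]=s['ee_rot'];T[:3,3]=s['tool_pos']
print(k['mtx'][0,0],np.linalg.inv(T)@k['T'])
print(need([0.46,-0.24,0.30],11))
for c in ['scene','top']:
    r.snapshot(c); kk=r.calibration(c)
    for n,z in [('dock',.034),('remover',.047),('carrier',.012),('rack',.07)]:
        m=r.silhouettes(c,n)[0]['pixels'].astype(np.uint8)
        ys,xs=np.nonzero(m); pts=np.array([onplane(kk,(u,v),z)[:2] for u,v in zip(xs,ys)],np.float32)
        print(c,n,cv2.minAreaRect(pts))
E
```

```text
370.72035704705416 [[-0.0005 -0.9512 -0.3086  0.0789]
 [ 1.     -0.0004 -0.0003  0.0001]
 [ 0.0001 -0.3086  0.9512 -0.142 ]
 [ 0.      0.      0.      1.    ]]
(array([0.    , 0.    , 0.1509]), array([ 0.3526, -0.2693, -0.0687]))
scene dock ((0.6366575360298157, 0.2236000895500183), (0.13413703441619873, 0.09384877234697342), 6.3787994384765625)
scene remover ((0.5870653986930847, -0.22290581464767456), (0.24197810888290405, 0.10957542806863785), 11.512296676635742)
scene carrier ((0.5760430693626404, -0.4951671063899994), (0.11100398749113083, 0.1298864334821701), 8.907102584838867)
scene rack ((0.6329132318496704, -0.00027259811758995056), (0.32352447509765625, 0.046948935836553574), 4.731631278991699)
top dock ((0.5994248390197754, 0.21520358324050903), (0.13099534809589386, 0.08575526624917984), 8.13369369506836)
top remover ((0.5603336691856384, -0.22799178957939148), (0.19100676476955414, 0.11738625913858414), 12.334776878356934)
top carrier ((0.5558280348777771, 0.21355120837688446), (0.0465506836771965, 0.04996773600578308), 7.197844982147217)
top rack ((0.5944671034812927, -0.004637949168682098), (0.25176894664764404, 0.0527799092233181), 6.327649116516113)
```

>>> servo_tool([
  {"tx": 0.02,"ty": -0.01,"tz": -0.006},
  {"tx": 0.042,"ty": -0.02,"tz": -0.006},
  {"tx": 0.042,"ty": -0.02,"tz": -0.006},
  {"tx": 0.042,"ty": -0.02,"tz": -0.006},
  {"tx": 0.042,"ty": -0.02,"tz": -0.006},
  {"tx": 0.042,"ty": -0.02,"tz": -0.006},
  {"tx": 0.042,"ty": -0.02,"tz": -0.006},
  {"tx": 0.042,"ty": -0.02,"tz": -0.006},
], force=60)

```text
$.steps[0]: bad value
```

>>> servo_tool([
  {"tx": 0.042,"ty": -0.02,"tz": -0.006},
  {"tx": 0.042,"ty": -0.02,"tz": -0.006},
  {"tx": 0.042,"ty": -0.02,"tz": -0.006},
  {"tx": 0.034,"ty": -0.016,"tz": -0.004},
  {"tx": 0.014,"ty": -0.005,"az": 0.133},
  {},
  {},
])

```text
$.steps[0]: bad value
```

>>> servo_tool([
  {"ax": 0,"ay": 0,"az": 0,"tx": 0.02,"ty": -0.01,"tz": -0.006,"hand": 1},
  {"ax": 0,"ay": 0,"az": 0,"tx": 0.042,"ty": -0.02,"tz": -0.006,"hand": 1},
  {"ax": 0,"ay": 0,"az": 0,"tx": 0.042,"ty": -0.02,"tz": -0.006,"hand": 1},
  {"ax": 0,"ay": 0,"az": 0,"tx": 0.042,"ty": -0.02,"tz": -0.006,"hand": 1},
  {"ax": 0,"ay": 0,"az": 0,"tx": 0.042,"ty": -0.02,"tz": -0.006,"hand": 1},
  {"ax": 0,"ay": 0,"az": 0,"tx": 0.042,"ty": -0.02,"tz": -0.006,"hand": 1},
  {"ax": 0,"ay": 0,"az": 0,"tx": 0.042,"ty": -0.02,"tz": -0.006,"hand": 1},
  {"ax": 0,"ay": 0,"az": 0,"tx": 0.042,"ty": -0.02,"tz": -0.006,"hand": 1},
], force=60)

```text
t: 2.5
tool_pos: [0.4653, -0.3628, 0.2802]
ee_rot: [[0.942, 0.337, 0.001], [0.337, -0.942, -0.0], [0.001, 0.001, -1.0]]
wrist_force: [0.6, -1.2, -0.1]
grip_width: 0.999
grasp_force: 0.0
```

>>> servo_tool([
  {"ax": 0,"ay": 0,"az": 0,"tx": 0.042,"ty": -0.02,"tz": -0.006,"hand": 1},
  {"ax": 0,"ay": 0,"az": 0,"tx": 0.042,"ty": -0.02,"tz": -0.006,"hand": 1},
  {"ax": 0,"ay": 0,"az": 0,"tx": 0.042,"ty": -0.02,"tz": -0.006,"hand": 1},
  {"ax": 0,"ay": 0,"az": 0,"tx": 0.034,"ty": -0.016,"tz": -0.004,"hand": 1},
  {"ax": 0,"ay": 0,"az": 0.133,"tx": 0.014,"ty": -0.005,"tz": 0,"hand": 1},
  {"ax": 0,"ay": 0,"az": 0,"tx": 0,"ty": 0,"tz": 0,"hand": 1},
  {"ax": 0,"ay": 0,"az": 0,"tx": 0,"ty": 0,"tz": 0,"hand": 1},
])

```text
t: 3.2
tool_pos: [0.6002, -0.2301, 0.3013]
ee_rot: [[0.977, 0.212, -0.0], [0.212, -0.977, -0.0], [-0.0, -0.0, -1.0]]
wrist_force: [0.1, -0.5, -0.1]
grip_width: 1.0
grasp_force: 0.0
```

```bash
python3 - <<'E'
from h import *
k=r.calibration('wrist'); im=r.snapshot('wrist'); cv2.imwrite('pics/w1.png',im[:,:,::-1])
for n in ['grille','remover']:
    print(n,[(d['position'],d['score']) for d in r.place_of('wrist',n)][:2])
m=r.silhouettes('wrist','remover')[0]['pixels'].astype(np.uint8)
ys,xs=np.nonzero(m); print(xs.min(),xs.max(),ys.min(),ys.max())
pts=np.array([onplane(k,(u,v),.047)[:2] for u,v in zip(xs,ys)],np.float32); print(cv2.minAreaRect(pts))
np.savez('w1.npz',mtx=k['mtx'],T=k['T'])
E
```

```text
grille [([0.5661, -0.2288, 0.0473], 0.64)]
remover [([0.5659, -0.2289, 0.0001], 0.87)]
220 324 104 271
((0.5662584900856018, -0.23063014447689056), (0.1907007396221161, 0.1102709248661995), 11.206831932067871)
```

View pics/w1.png

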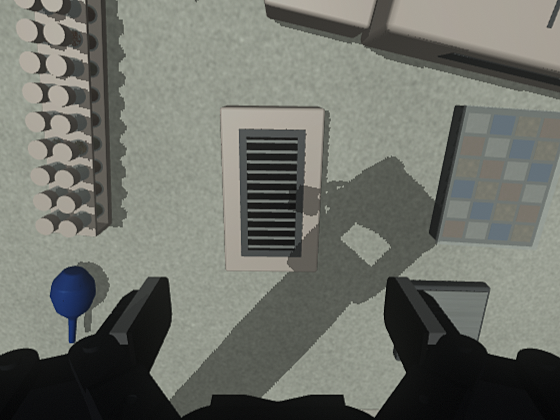

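The wrist view shows the remover from (220,104) to (324,271), with its grille at about (271,192). The rack is on the left and the blower is at (73,295). The outline measures 190.7 x 110.3 mm at z = 0.047, which matches the text. Next I move to the dock.

>>> servo_tool([
  {"ax": 0,"ay": 0,"az": 0,"tx": 0.005,"ty": -0.025,"tz": 0,"hand": 1},
  {"ax": 0,"ay": 0,"az": 0,"tx": 0.01,"ty": -0.046,"tz": 0,"hand": 1},
  {"ax": 0,"ay": 0,"az": 0,"tx": 0.01,"ty": -0.046,"tz": 0,"hand": 1},
  {"ax": 0,"ay": 0,"az": 0,"tx": 0.01,"ty": -0.046,"tz": 0,"hand": 1},
  {"ax": 0,"ay": 0,"az": 0,"tx": 0.01,"ty": -0.046,"tz": 0,"hand": 1},
  {"ax": 0,"ay": 0,"az": 0,"tx": 0.01,"ty": -0.046,"tz": 0,"hand": 1},
  {"ax": 0,"ay": 0,"az": 0,"tx": 0.01,"ty": -0.046,"tz": 0,"hand": 1},
  {"ax": 0,"ay": 0,"az": 0,"tx": 0.01,"ty": -0.046,"tz": 0,"hand": 1},
])

```text
t: 4.2
tool_pos: [0.6012, 0.1254, 0.3015]
ee_rot: [[0.978, 0.208, 0.0], [0.208, -0.978, -0.0], [0.0, 0.0, -1.0]]
wrist_force: [0.1, -0.4, -0.1]
grip_width: 1.001
grasp_force: 0.0
```

>>> servo_tool([
  {"ax": 0,"ay": 0,"az": 0,"tx": 0.01,"ty": -0.046,"tz": 0,"hand": 1},
  {"ax": 0,"ay": 0,"az": 0,"tx": 0.01,"ty": -0.046,"tz": 0,"hand": 1},
  {"ax": 0,"ay": 0,"az": 0.083,"tx": 0,"ty": 0,"tz": 0,"hand": 1},
  {"ax": 0,"ay": 0,"az": 0,"tx": 0,"ty": 0,"tz": 0,"hand": 1},
  {"ax": 0,"ay": 0,"az": 0,"tx": 0,"ty": 0,"tz": 0,"hand": 1},
])

```text
t: 4.7
tool_pos: [0.602, 0.2176, 0.3013]
ee_rot: [[0.992, 0.127, -0.0], [0.127, -0.992, -0.0], [-0.0, 0.0, -1.0]]
wrist_force: [0.8, -0.3, -0.5]
grip_width: 1.0
grasp_force: 0.0
```

```bash
python3 - <<'E'
from h import *
print(r.get_state()['tool_pos'])
k=r.calibration('wrist'); im=r.snapshot('wrist'); cv2.imwrite('pics/w2.png',cv2.resize(im[:,:,::-1],(784,588),interpolation=cv2.INTER_CUBIC))
cv2.imwrite('pics/w2raw.png',im[:,:,::-1]); np.savez('w2.npz',mtx=k['mtx'],T=k['T'])
for n in ['carrier_grip','carrier','dock']:
    print(n,[(d['position'],d['score']) for d in r.place_of('wrist',n)][:2])
    m=r.silhouettes('wrist',n)
    if m:
        ys,xs=np.nonzero(m[0]['pixels']); print(xs.min(),xs.max(),ys.min(),ys.max())
        for z in (.012,.034,.062):
            pts=np.array([onplane(k,(u,v),z)[:2] for u,v in zip(xs,ys)],np.float32); print(z,cv2.minAreaRect(pts))
E
```

```text
[0.602  0.2176 0.3013]
carrier_grip [([0.5472, 0.2185, 0.0479], 0.69)]
255 295 184 225
0.012 ((0.5450448393821716, 0.21298517286777496), (0.05242541432380676, 0.04903329908847809), 7.274373531341553)
0.034 ((0.5519466400146484, 0.21372678875923157), (0.049751218408346176, 0.04653213545680046), 7.274313449859619)
0.062 ((0.5607305765151978, 0.21467068791389465), (0.04634769260883331, 0.04334884136915207), 7.27421236038208)
carrier []
254 295 184 225
0.012 ((0.5449785590171814, 0.21350397169589996), (0.05242537707090378, 0.05004110187292099), 7.274373531341553)
0.034 ((0.5518837571144104, 0.21421918272972107), (0.04975121095776558, 0.04748854041099548), 7.274312973022461)
0.062 ((0.5606721639633179, 0.21512937545776367), (0.04634770378470421, 0.04423981532454491), 7.274306297302246)
dock [([0.6032, 0.217, -0.0008], 0.87)]
237 311 100 209
0.012 ((0.6036509275436401, 0.220457524061203), (0.12824232876300812, 0.08352649211883545), 7.78501558303833)
0.034 ((0.6075630784034729, 0.22081798315048218), (0.12170077115297318, 0.07926587760448456), 7.784992694854736)
0.062 ((0.6125423908233643, 0.22127674520015717), (0.11337510496377945, 0.07384322583675385), 7.785006999969482)
```

View pics/w2.png

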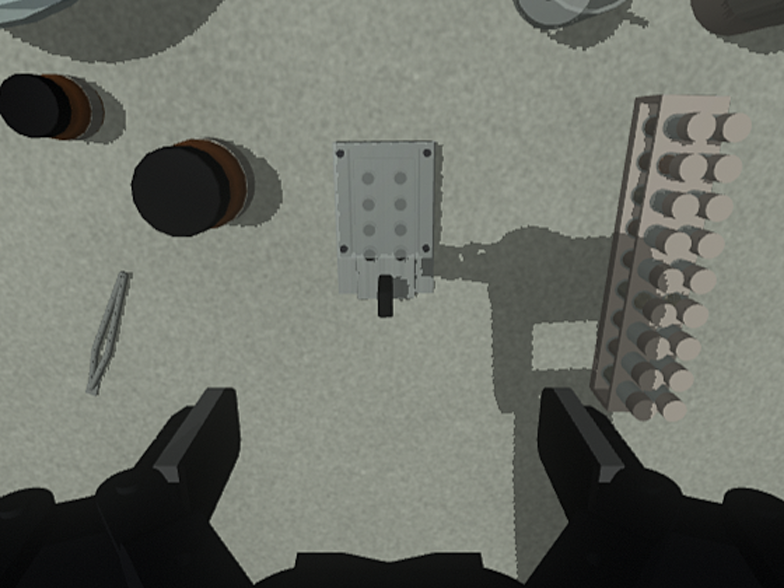

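```bash
python3 - <<'E'
from h import *
k=np.load('w2.npz'); im=cv2.imread('pics/w2raw.png'); g=im.max(axis=2)
m=np.zeros_like(g); m[190:235,255:300]=(g[190:235,255:300]<45)
n,l,st,c=cv2.connectedComponentsWithStats(m); i=1+st[1:,4].argmax(); print(st[i],c[i])
ys,xs=np.nonzero(l==i)
for y in range(ys.min(),ys.max()+1,3): print(y,xs[ys==y].min(),xs[ys==y].max()+1,end='; ')
x0,y0,w,h=st[i,:4]
f=onplane(k,(x0+w/2-.5,y0+h-.5),.062); print('front top edge',f,'grip centre if +11mm',f[:2]+.011*np.array([np.cos(.128),np.sin(.128)]))
b=onplane(k,(x0+w/2-.5,y0-.5),.012); print('back bottom edge',b)
print('top width',[np.linalg.norm(onplane(k,(x0-.5,y0+h-4),z)-onplane(k,(x0+w-.5,y0+h-4),z)) for z in (.05,.062,.07)])
S=np.array([(340,153),(427,152.5),(344,248),(427,248)])/1.4
P=np.array([onplane(k,s,.036)[:2] for s in S]); print(P); d=P[0]+P[1]-P[2]-P[3]; e=P[0]+P[2]-P[1]-P[3]
print('dock yaw',np.degrees(np.arctan2(d[1],d[0])),np.degrees(np.arctan2(-e[0],e[1])))
# triangulate grip network pixels: top-view place and wrist place
# frame of remover
k=np.load('w1.npz'); im=cv2.imread('pics/w1.png').astype(int); q=im[100:275,215:330]; 
m=((np.abs(q[:,:,0]-q[:,:,2])<25)&(q.mean(2)<125)&(q.mean(2)>60)).astype(np.uint8)
m=cv2.morphologyEx(m,cv2.MORPH_OPEN,np.ones((2,2)))
for n_,C in [('frame eye',[(239.5,129),(305.5,129.5),(302.5,256.5),(241.5,257)])]:
    P=np.array([onplane(k,c,.05)[:2] for c in C]); print(P,P.mean(0),np.linalg.norm(P[0]-P[1]),np.linalg.norm(P[1]-P[2]),np.linalg.norm(P[0]-P[3]),
     [np.degrees(np.arctan2(*(a)[::-1])) for a in (P[0]-P[3],P[1]-P[2])])
E
```

```text
[270 197  11  29 295] [274.6949 211.0237]
197 271 280; 200 270 280; 203 270 281; 206 270 281; 209 270 280; 212 270 281; 215 270 280; 218 270 280; 221 270 280; 224 270 280; front top edge [0.5372 0.2117 0.062 ] grip centre if +11mm [0.5481 0.2131]
back bottom edge [0.5556 0.2143 0.012 ]
top width [np.float64(0.012422082890775059), np.float64(0.012043065291777713), np.float64(0.01179038689244614)]
[[0.654  0.261 ]
 [0.6627 0.1955]
 [0.5808 0.2505]
 [0.5893 0.1844]]
dock yaw 8.363517430213594 7.4339391810405315
[[ 0.6288 -0.1836]
 [ 0.6428 -0.251 ]
 [ 0.5005 -0.2817]
 [ 0.4849 -0.2123]] [ 0.5642 -0.2322] 0.06887445383436883 0.14557636103425653 0.14675027312459324 [np.float64(11.291057219376897), np.float64(12.157592220755363)]
```

The wrist view shows the dock from (336,142) to (436,297) and the black grip at (385,296), in the enlarged picture. The jars are at (182,190) and (35,105), well clear. The grip is 12.0 mm wide at z = 0.062 and centred at (0.547, 0.2133), which agrees with the dock's centreline. The dock's yaw is 7.8°.

>>> servo_tool([
  {"ax": 0,"ay": 0,"az": 0,"tx": -0.03,"ty": -0.001,"tz": 0.02,"hand": 1},
  {"ax": 0,"ay": 0,"az": -0.009,"tx": -0.025,"ty": -0.002,"tz": 0.035,"hand": 1},
  {"ax": 0,"ay": 0,"az": 0,"tx": 0,"ty": 0,"tz": 0.045,"hand": 1},
  {"ax": 0,"ay": 0,"az": 0,"tx": 0,"ty": 0,"tz": 0.045,"hand": 1},
  {"ax": 0,"ay": 0,"az": 0,"tx": 0,"ty": 0,"tz": 0.04,"hand": 1},
  {"ax": 0,"ay": 0,"az": 0,"tx": 0,"ty": 0,"tz": 0,"hand": 1},
])

```text
t: 5.65
tool_pos: [0.5423, 0.2135, 0.11]
ee_rot: [[0.991, 0.135, -0.012], [0.135, -0.991, -0.002], [-0.013, 0.001, -1.0]]
wrist_force: [-0.6, 0.3, -0.2]
grip_width: 1.002
grasp_force: 0.0
```

```bash
python3 - <<'E'
from h import *
k=r.calibration('wrist'); im=r.snapshot('wrist'); cv2.imwrite('pics/w3.png',im[:,:,::-1])
s=r.get_state(); print(s['tool_pos'],need([.547,.2133,.028],7.8))
np.savez('w3.npz',mtx=k['mtx'],T=k['T'])
for P in ([.547,.2133,.062],[.5361,.2118,.062],[.5579,.2148,.062]): print(px('wrist',P))
g=im.max(axis=2); 
E
```

```text
[0.545  0.214  0.1139] (array([ 0.0003,  0.0061, -0.0004]), array([0.0024, 0.001 , 0.0859]))
[278.9025 231.3713]
[278.9058 249.2875]
[278.899  212.8495]
```

View pics/w3.png

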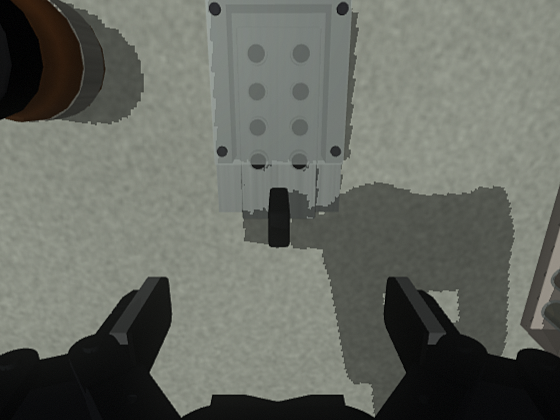

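The block spans columns 268–290 with its front edge at row 247. I predicted column 279 and row 249, so it fits. Going down to grip.

>>> servo_tool([
  {"ax": 0,"ay": 0,"az": 0,"tx": 0,"ty": 0,"tz": 0.035,"hand": 1},
  {"ax": 0,"ay": 0,"az": 0,"tx": 0,"ty": 0,"tz": 0.03,"hand": 1},
  {"ax": 0,"ay": 0,"az": 0,"tx": 0,"ty": 0,"tz": 0.023,"hand": 1},
  {"ax": 0,"ay": 0,"az": 0,"tx": 0,"ty": 0,"tz": 0,"hand": 1},
  {"ax": 0,"ay": 0,"az": 0,"tx": 0,"ty": 0,"tz": 0,"hand": 0.5},
  {"ax": 0,"ay": 0,"az": 0,"tx": 0,"ty": 0,"tz": 0,"hand": 0.3},
  {"ax": 0,"ay": 0,"az": 0,"tx": 0,"ty": 0,"tz": 0,"hand": 0},
  {"ax": 0,"ay": 0,"az": 0,"tx": 0,"ty": 0,"tz": 0,"hand": 0},
], force=60)

```text
t: 6.5
tool_pos: [0.5479, 0.2148, 0.0298]
ee_rot: [[0.991, 0.135, 0.002], [0.135, -0.991, 0.0], [0.002, -0.0, -1.0]]
wrist_force: [0.0, 0.8, 0.5]
grip_width: 0.329
grasp_force: 0.0
```

>>> servo_tool([
  {"ax": 0,"ay": 0,"az": 0,"tx": 0,"ty": 0,"tz": 0,"hand": 0},
  {"ax": 0,"ay": 0,"az": 0,"tx": 0,"ty": 0,"tz": 0,"hand": 0},
  {"ax": 0,"ay": 0,"az": 0,"tx": 0,"ty": 0,"tz": 0,"hand": 0},
  {"ax": 0,"ay": 0,"az": 0,"tx": 0,"ty": 0,"tz": 0,"hand": 0},
  {"ax": 0,"ay": 0,"az": 0,"tx": 0,"ty": 0,"tz": 0,"hand": 0},
  {"ax": 0,"ay": 0,"az": 0,"tx": 0,"ty": 0,"tz": 0,"hand": 0},
])

```text
t: 7.1
tool_pos: [0.5476, 0.2147, 0.0291]
ee_rot: [[0.991, 0.135, 0.001], [0.135, -0.991, 0.0], [0.001, 0.0, -1.0]]
wrist_force: [-0.5, -0.1, 6.0]
grip_width: 0.133
grasp_force: 59.3
```

>>> servo_tool([
  {"ax": 0,"ay": 0,"az": 0,"tx": 0,"ty": 0,"tz": -0.002,"hand": 0},
  {"ax": 0,"ay": 0,"az": 0,"tx": 0,"ty": 0,"tz": -0.001,"hand": 0},
  {"ax": 0,"ay": 0,"az": 0,"tx": -0.005,"ty": 0,"tz": 0,"hand": 0},
  {"ax": 0,"ay": 0,"az": 0,"tx": -0.01,"ty": 0,"tz": 0,"hand": 0},
  {"ax": 0,"ay": 0,"az": 0,"tx": -0.015,"ty": 0,"tz": 0,"hand": 0},
  {"ax": 0,"ay": 0,"az": 0,"tx": -0.015,"ty": 0,"tz": 0,"hand": 0},
])

```text
t: 7.7
tool_pos: [0.5008, 0.2082, 0.0308]
ee_rot: [[0.991, 0.135, -0.001], [0.135, -0.991, -0.0], [-0.001, 0.0, -1.0]]
wrist_force: [-0.7, 0.6, -1.6]
grip_width: 0.13
grasp_force: 58.6
```

>>> servo_tool([
  {"ax": 0,"ay": 0,"az": 0,"tx": -0.015,"ty": 0,"tz": 0,"hand": 0},
  {"ax": 0,"ay": 0,"az": 0,"tx": -0.015,"ty": 0,"tz": 0,"hand": 0},
  {"ax": 0,"ay": 0,"az": 0,"tx": -0.015,"ty": 0,"tz": 0,"hand": 0},
  {"ax": 0,"ay": 0,"az": 0,"tx": -0.01,"ty": 0,"tz": 0,"hand": 0},
  {"ax": 0,"ay": 0,"az": 0,"tx": 0,"ty": 0,"tz": 0,"hand": 0},
  {"ax": 0,"ay": 0,"az": 0,"tx": 0,"ty": 0,"tz": 0,"hand": 0},
])

```text
t: 8.3
tool_pos: [0.4481, 0.2011, 0.0315]
ee_rot: [[0.991, 0.135, 0.001], [0.135, -0.991, 0.0], [0.001, -0.0, -1.0]]
wrist_force: [1.4, 0.6, -1.7]
grip_width: 0.134
grasp_force: 58.5
```

```bash
python3 - <<'E'
from h import *
im=r.snapshot('wrist'); a=im[:,:,::-1]; cv2.imwrite('pics/w4.png',a)
print(r.get_state()['tool_pos'],r.get_state()['wrist_force'],r.get_state()['t'])
E
```

```text
[0.4485 0.2011 0.0316] [ 1.0451  0.2533 -0.9833] 8.35
```

View pics/w4.png

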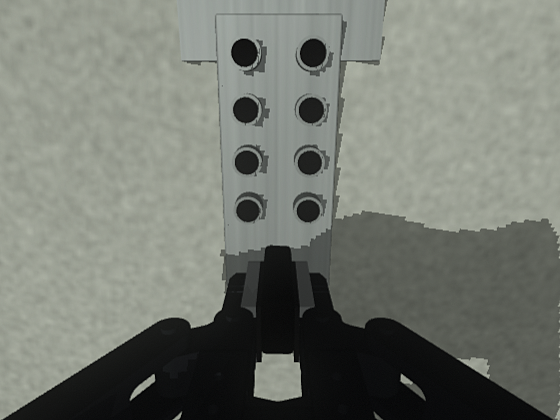

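The carrier is fully out, gripped, and straight in the fingers. Its front edge runs (217,15)–(342,15), the stub columns are at 246 and 310, and it is clear of the cover. Lifting.

>>> servo_tool([
  {"ax": 0,"ay": 0,"az": 0,"tx": 0,"ty": 0,"tz": -0.01,"hand": 0},
  {"ax": 0,"ay": 0,"az": 0,"tx": 0,"ty": 0,"tz": -0.025,"hand": 0},
  {"ax": 0,"ay": 0,"az": 0,"tx": 0,"ty": 0,"tz": -0.03,"hand": 0},
  {"ax": 0,"ay": 0,"az": 0,"tx": 0,"ty": 0,"tz": -0.03,"hand": 0},
  {"ax": 0,"ay": 0,"az": 0,"tx": 0,"ty": 0,"tz": -0.025,"hand": 0},
  {"ax": 0,"ay": 0,"az": 0,"tx": 0,"ty": 0,"tz": -0.01,"hand": 0},
  {"ax": 0,"ay": 0,"az": 0,"tx": 0,"ty": 0,"tz": 0,"hand": 0},
  {"ax": 0,"ay": 0,"az": 0,"tx": 0,"ty": 0,"tz": 0,"hand": 0},
])

```text
t: 9.15
tool_pos: [0.4474, 0.2009, 0.1603]
ee_rot: [[0.991, 0.135, -0.002], [0.135, -0.991, -0.0], [-0.002, 0.0, -1.0]]
wrist_force: [-0.3, 0.4, -1.4]
grip_width: 0.13
grasp_force: 58.5
```

```bash
python3 - <<'E'
from h import *
s=r.get_state(); k=r.calibration('wrist'); im=r.snapshot('wrist'); cv2.imwrite('pics/w5.png',im[:,:,::-1])
R0=np.array(s['ee_rot']);p=s['tool_pos'];Tt=np.eye(4);Tt[:3,:3]=R0;Tt[:3,3]=p
print(p,R0,s['wrist_force'],s['moment'])
C=np.linalg.inv(Tt)@k['T']  # cam in tool
kk={'mtx':k['mtx'],'T':C}
# predicted: plate top corners in tool frame, underside at tool z +0.0231
for P in ([.108,-.025,.0171],[.108,.025,.0171],[.02,-.025,.0171],[.02,.025,.0171]):
    q=np.linalg.inv(C)@np.array([*P,1]); q=k['mtx']@q[:3]; print('pred',q[:2]/q[2])
g=cv2.cvtColor(im,cv2.COLOR_RGB2GRAY).astype(int)
for y in (25,60,100,140,180,220,240):
    d=np.diff(g[y].astype(int)); print(y,'L',200+np.argsort(-abs(d[200:235]))[:2],'R',325+np.argsort(-abs(d[325:360]))[:2])
c=g[:40,270:290].mean(1); print('front',np.argsort(-abs(np.diff(c)))[:3])
w4=cv2.imread('pics/w4.png',0); 
circ=cv2.HoughCircles(cv2.GaussianBlur(g.astype(np.uint8),(5,5),1),cv2.HOUGH_GRADIENT,1,30,param1=100,param2=12,minRadius=9,maxRadius=18)
u=[c for c in circ[0] if 225<c[0]<335 and c[1]<235]; u=sorted(u,key=lambda c:(c[1],c[0]))
for c in u: print(c, onplane(kk,c[:2],.0081))
E
```

```text
[0.4474 0.2009 0.1603] [[ 0.9908  0.1353 -0.0016]
 [ 0.1353 -0.9908 -0.0003]
 [-0.0016  0.     -1.    ]] [-0.2685  0.3607 -1.4456] [-0.0473  0.105   0.001 ]
pred [211.8326   8.1311]
pred [341.9889   8.0618]
pred [222.4075 223.125 ]
pred [331.7174 223.0754]
25 L [214 215] R [342 340]
60 L [233 232] R [340 333]
100 L [217 219] R [326 336]
140 L [219 220] R [359 334]
180 L [221 223] R [358 355]
220 L [223 224] R [330 331]
240 L [223 224] R [330 331]
front [ 2 14 13]
[245.5  51.5  14.9] [ 0.0918 -0.0118  0.0081]
[313.5  52.5  14.1] [0.0915 0.0137 0.0081]
[308.5 108.5  14.9] [0.0712 0.0124 0.0081]
[244.5 109.5  12.2] [ 0.0708 -0.0127  0.0081]
[246.5 162.5  12.4] [ 0.0498 -0.0125  0.0081]
[309.5 162.5  12.4] [0.0498 0.0133 0.0081]
[307.5 206.5  14.7] [0.0308 0.013  0.0081]
[247.5 210.5  11.6] [ 0.0291 -0.0126  0.0081]
```

```bash
python3 - <<'E'
from h import *
from scipy.optimize import least_squares
s=r.get_state(); k=r.calibration('wrist')
Tt=np.eye(4);Tt[:3,:3]=s['ee_rot'];Tt[:3,3]=s['tool_pos']; Ci=np.linalg.inv(np.linalg.inv(Tt)@k['T']); K=k['mtx']
def proj(P):
    q=(K@(Ci[:3,:3]@P.T+Ci[:3,3:4])); return (q[:2]/q[2]).T
def pts(v,t):  # x,y,z offset, yaw,pitch about tool y, roll about x; pivot at grip
    Rm=R.from_euler('zyx',v[3:6]).as_matrix(); return (Rm@t.T).T+v[:3]
for f in ('pics/w4.png','pics/w5.png'):
    g=cv2.GaussianBlur(cv2.imread(f,0),(3,3),0).astype(float)
    E=[]
    def sub(a,lo,hi):
        d=abs(np.diff(a[lo:hi])); i=d.argmax(); 
        if i<1 or i>len(d)-2 or d[i]<8: return None
        w=d[i-1:i+2]; return lo+i+.5+(w@[-1,0,1])/w.sum()
    for y in range(22,215,4):
        for sgn,(a,b) in ((-1,(211.8,222.4)),(1,(342,331.7))):
            u0=a+(b-a)*(y-8)/215; x=sub(g[y],int(u0)-7,int(u0)+8)
            if x is not None: E.append((sgn,x,y))
    F=[]
    for x in list(range(225,235,3))+list(range(262,298,4))+list(range(325,335,3)):
        y=sub(g[:,x],3,25)
        if y is not None: F.append((x,y))
    E=np.array(E);F=np.array(F); print(f,len(E),len(F),'front rows',np.round(F[:,1],1) if len(F) else 0)
    def res(v):
        o=[]
        for sgn in (-1,1):
            L=proj(pts(v,np.array([[.108,sgn*.025,-.006],[.0,sgn*.025,-.006]]))); e=E[E[:,0]==sgn]
            u=L[0,0]+(L[1,0]-L[0,0])*(e[:,2]-L[0,1])/(L[1,1]-L[0,1]); o.append(e[:,1]-u)
        if len(F):
            L=proj(pts(v,np.array([[.108,-.025,-.006],[.108,.025,-.006]])))
            o.append(F[:,1]-(L[0,1]+(L[1,1]-L[0,1])*(F[:,0]-L[0,0])/(L[1,0]-L[0,0])))
        return np.concatenate(o)
    for free in ([0,1,2,3],[0,1,2,3,4]):
        fn=lambda w: res(np.array([w[free.index(i)] if i in free else (0.0231 if i==2 else 0) for i in range(6)]))
        x0=[.0231 if i==2 else 0. for i in free]
        q=least_squares(fn,x0,loss='soft_l1',f_scale=.5,x_scale=.01); print(free,q.x,'rms',np.sqrt(np.median(q.fun**2)))
E
```

```text
pics/w4.png 91 17 front rows [14.8 14.8 12.5 14.7 12.5 12.6 12.6 12.6 12.5 12.5 12.6 12.5 12.5 12.6
 12.5 12.5 12.5]
[0, 1, 2, 3] [-0.0019  0.0006  0.0212  0.0046] rms 0.6825071704684191
[0, 1, 2, 3, 4] [-0.0012  0.0008  0.0153  0.0023 -0.0949] rms 0.6881546666830873
pics/w5.png 97 15 front rows [10.4 11.3 13.6 13.7 13.7 14.3 13.7 14.3 14.3 14.3 13.7 14.3 14.3 14.3
 14.3]
[0, 1, 2, 3] [-0.0014 -0.0009  0.0263  0.0177] rms 0.46284550079176695
[0, 1, 2, 3, 4] [-0.0013 -0.0009  0.0256  0.0175 -0.0106] rms 0.472235365650313
```

>>> servo_tool([
  {"ax": 0,"ay": 0,"az": 0,"tx": 0,"ty": 0.01,"tz": 0,"hand": 0},
  {"ax": 0,"ay": 0,"az": 0,"tx": 0.001,"ty": 0.025,"tz": 0,"hand": 0},
  {"ax": 0,"ay": 0,"az": 0,"tx": 0.001,"ty": 0.035,"tz": 0,"hand": 0},
  {"ax": 0,"ay": 0,"az": 0,"tx": 0.001,"ty": 0.035,"tz": 0,"hand": 0},
  {"ax": 0,"ay": 0,"az": 0,"tx": 0.001,"ty": 0.035,"tz": 0,"hand": 0},
  {"ax": 0,"ay": 0,"az": 0,"tx": 0.001,"ty": 0.035,"tz": 0,"hand": 0},
  {"ax": 0,"ay": 0,"az": 0,"tx": 0.001,"ty": 0.035,"tz": 0,"hand": 0},
  {"ax": 0,"ay": 0,"az": 0,"tx": 0.001,"ty": 0.035,"tz": 0,"hand": 0},
])

```text
t: 10.0
tool_pos: [0.4873, -0.0427, 0.1602]
ee_rot: [[0.991, 0.135, -0.002], [0.135, -0.991, 0.0], [-0.002, -0.001, -1.0]]
wrist_force: [0.4, -0.1, -1.1]
grip_width: 0.131
grasp_force: 58.6
```

>>> servo_tool([
  {"ax": 0,"ay": 0,"az": 0,"tx": 0.001,"ty": 0.035,"tz": 0,"hand": 0},
  {"ax": 0,"ay": 0,"az": 0,"tx": 0.001,"ty": 0.035,"tz": 0,"hand": 0},
  {"ax": 0,"ay": 0,"az": 0,"tx": 0.001,"ty": 0.035,"tz": 0,"hand": 0},
  {"ax": 0,"ay": 0,"az": 0,"tx": 0.001,"ty": 0.035,"tz": 0,"hand": 0},
  {"ax": 0,"ay": 0,"az": 0,"tx": 0.001,"ty": 0.035,"tz": 0,"hand": 0},
  {"ax": 0,"ay": 0,"az": 0,"tx": 0,"ty": 0.022,"tz": 0,"hand": 0},
  {"ax": 0,"ay": 0,"az": -0.04,"tx": 0,"ty": 0.005,"tz": 0,"hand": 0},
  {"ax": 0,"ay": 0,"az": -0.025,"tx": 0,"ty": 0,"tz": 0,"hand": 0},
])

```text
t: 10.8
tool_pos: [0.5197, -0.2411, 0.1603]
ee_rot: [[0.98, 0.199, -0.001], [0.199, -0.98, 0.001], [-0.001, -0.001, -1.0]]
wrist_force: [0.1, -0.7, -1.8]
grip_width: 0.127
grasp_force: 58.7
```

>>> servo_tool([
  {"ax": 0,"ay": 0,"az": 0,"tx": 0,"ty": 0,"tz": 0,"hand": 0},
  {"ax": 0,"ay": 0,"az": 0,"tx": 0,"ty": 0,"tz": 0,"hand": 0},
  {"ax": 0,"ay": 0,"az": 0,"tx": 0,"ty": 0,"tz": 0,"hand": 0},
])

```text
t: 11.1
tool_pos: [0.5203, -0.2395, 0.1612]
ee_rot: [[0.98, 0.2, -0.0], [0.2, -0.98, 0.0], [-0.0, -0.0, -1.0]]
wrist_force: [-0.2, 0.8, -1.6]
grip_width: 0.133
grasp_force: 58.7
```

```bash
python3 - <<'E'
from h import *
s=r.get_state(); k=r.calibration('wrist'); im=r.snapshot('wrist'); cv2.imwrite('pics/w6.png',im[:,:,::-1]); np.savez('w6.npz',mtx=k['mtx'],T=k['T'])
print(s['t'],s['tool_pos'],s['ee_rot'],s['wrist_force'])
print(need([.519,-.240,.085],11.5))
c,sn=np.cos(np.radians(11.5)),np.sin(np.radians(11.5))
for a,b,z in ((.073,.035,.05),(.073,-.035,.05),(.095,.055,.047),(.095,-.055,.047)):
    print(px('wrist',[.565+c*a-sn*b,-.231+sn*a+c*b,z]))
print([(d['position'],d['score']) for n in('grille','remover','carrier') for d in r.place_of('wrist',n)])
E
```

```text
11.1 [ 0.5203 -0.2395  0.1612] [[ 0.9798  0.2001 -0.0002]
 [ 0.2001 -0.9798  0.0002]
 [-0.0002 -0.0002 -1.    ]] [-0.2111  0.7684 -1.5614]
(array([-0.0001,  0.0001,  0.0008]), array([-0.0014,  0.0002,  0.0763]))
[221.3343  20.176 ]
[334.7917  20.2067]
[187.3815 -19.1599]
[368.7951 -19.1123]
[([0.5672, -0.2299, 0.1361], 0.93)]
```

View pics/w6.png

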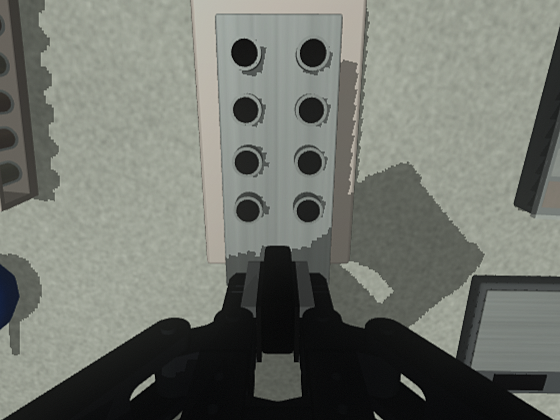

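The carrier hovers over the remover. Its centreline is at column 278–279.5 and the remover's at 279–279.5, and the two are parallel. Two estimates put the carrier's underside 24–25 mm below the TCP. Lowering slowly.

>>> servo_tool([
  {"ax": 0,"ay": 0,"az": 0,"tx": -0.001,"ty": 0,"tz": 0.008,"hand": 0},
  {"ax": 0,"ay": 0,"az": 0,"tx": 0,"ty": 0,"tz": 0.015,"hand": 0},
  {"ax": 0,"ay": 0,"az": 0,"tx": 0,"ty": 0,"tz": 0.018,"hand": 0},
  {"ax": 0,"ay": 0,"az": 0,"tx": 0,"ty": 0,"tz": 0.015,"hand": 0},
  {"ax": 0,"ay": 0,"az": 0,"tx": 0,"ty": 0,"tz": 0.008,"hand": 0},
  {"ax": 0,"ay": 0,"az": 0,"tx": 0,"ty": 0,"tz": 0.004,"hand": 0},
  {"ax": 0,"ay": 0,"az": 0,"tx": 0,"ty": 0,"tz": 0.002,"hand": 0},
  {"ax": 0,"ay": 0,"az": 0,"tx": 0,"ty": 0,"tz": 0,"hand": 0},
])

```text
t: 12.1
tool_pos: [0.5196, -0.2406, 0.0916]
ee_rot: [[0.98, 0.199, 0.001], [0.199, -0.98, -0.0], [0.0, 0.0, -1.0]]
wrist_force: [0.4, 0.6, -2.0]
grip_width: 0.134
grasp_force: 58.7
```

>>> servo_tool([
  {"ax": 0,"ay": 0,"az": 0,"tx": 0,"ty": 0,"tz": 0,"hand": 0},
  {"ax": 0,"ay": 0,"az": 0,"tx": 0,"ty": 0,"tz": 0,"hand": 0},
])

```text
t: 12.3
tool_pos: [0.5198, -0.2407, 0.092]
ee_rot: [[0.98, 0.199, 0.001], [0.199, -0.98, -0.001], [0.001, 0.001, -1.0]]
wrist_force: [0.5, -0.2, -1.2]
grip_width: 0.133
grasp_force: 58.7
```

```bash
python3 - <<'E'
from h import *
s=r.get_state(); k=r.calibration('wrist'); im=r.snapshot('wrist')
print(s['t'],s['tool_pos'],s['wrist_force'],s['joint_positions'])
a=cv2.resize(im[:,150:410,::-1],None,fx=1.4,fy=1.4,interpolation=cv2.INTER_CUBIC)
sc=r.snapshot('scene')[170:250,180:265,::-1]; b=cv2.resize(sc,(364,343),interpolation=cv2.INTER_NEAREST)
h=a.shape[0]; cv2.imwrite('pics/w7.png',np.hstack([a,np.vstack([b,np.zeros((h-343,364,3),np.uint8)])]))
for c in ('wrist','scene'): print(c,[(n,np.round(d['position'],4),round(d['score'],2)) for n in('carrier','carrier_grip','grille','remover') for d in r.place_of(c,n)[:1]])
r.snapshot('top'); print([(n,np.round(d['position'],4),round(d['score'],2)) for n in('carrier','carrier_grip','remover') for d in r.place_of('top',n)[:1]])
c,sn=np.cos(np.radians(11.5)),np.sin(np.radians(11.5))
for A,B,z in ((.095,.055,.047),(.095,-.055,.047),(-.095,.055,.047),(-.095,-.055,.047)): print(px('wrist',[.565+c*A-sn*B,-.231+sn*A+c*B,z]))
E
```

```text
12.3 [ 0.5198 -0.2407  0.092 ] [ 0.4551 -0.1669 -1.1912] [-36.1866  13.4049 105.8407  -0.0004  60.6772  42.3082]
wrist [('carrier', array([ 0.5676, -0.2332,  0.065 ]), 0.78), ('carrier_grip', array([ 0.5189, -0.2365,  0.1124]), 0.74)]
scene [('carrier', array([ 0.5655, -0.2292,  0.0642]), 0.89), ('carrier_grip', array([ 0.5222, -0.2404,  0.1055]), 0.84), ('grille', array([ 0.5624, -0.2291,  0.0517]), 0.73), ('remover', array([ 0.5673, -0.2278,  0.0002]), 0.76)]
[('carrier', array([ 0.563 , -0.2309,  0.0681]), 0.62), ('carrier_grip', array([ 0.5191, -0.2414,  0.1126]), 0.82), ('remover', array([ 0.5674, -0.2354,  0.001 ]), 0.66)]
[147.5628 -67.1025]
[405.8826 -67.2297]
[182.824  316.8269]
[371.1729 316.7746]
```

View pics/w7.png

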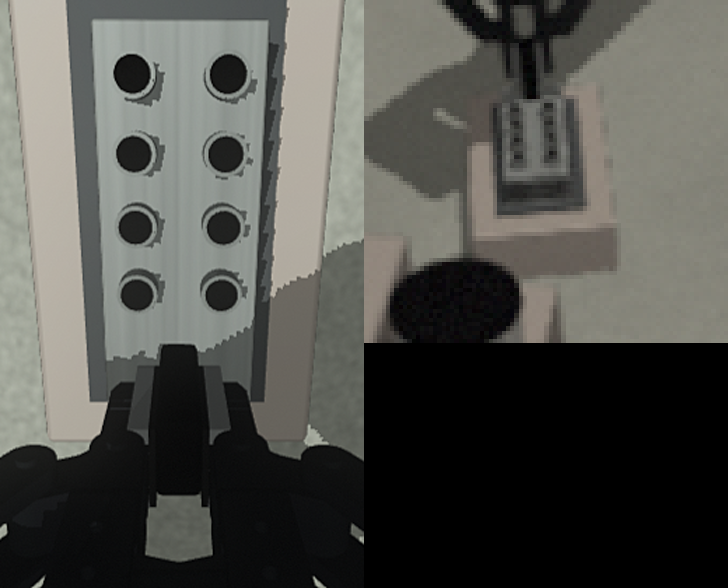

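The carrier is centred and parallel over the frame: frame columns 90–265 and carrier columns 105–253 at the lower end. The scene view shows clear frame ahead of it. The gap is still about 16 mm, so I lower it 6–7 mm with a millimetre trim.

>>> servo_tool([
  {"ax": 0,"ay": 0,"az": 0,"tx": 0.001,"ty": -0.0008,"tz": 0.002,"hand": 0},
  {"ax": 0,"ay": 0,"az": 0,"tx": 0,"ty": 0,"tz": 0.003,"hand": 0},
  {"ax": 0,"ay": 0,"az": 0,"tx": 0,"ty": 0,"tz": 0.0015,"hand": 0},
  {"ax": 0,"ay": 0,"az": 0,"tx": 0,"ty": 0,"tz": 0,"hand": 0},
  {"ax": 0,"ay": 0,"az": 0,"tx": 0,"ty": 0,"tz": 0,"hand": 0},
  {"ax": 0,"ay": 0,"az": 0,"tx": 0,"ty": 0,"tz": 0,"hand": 0},
  {"ax": 0,"ay": 0,"az": 0,"tx": 0,"ty": 0,"tz": 0,"hand": 0},
  {"ax": 0,"ay": 0,"az": 0,"tx": 0,"ty": 0,"tz": 0,"hand": 0},
])

```text
t: 13.8
tool_pos: [0.5202, -0.2395, 0.0849]
ee_rot: [[0.98, 0.199, 0.0], [0.199, -0.98, -0.0], [0.0, 0.0, -1.0]]
wrist_force: [0.5, -0.4, -1.0]
grip_width: 0.13
grasp_force: 58.7
```

```bash
python3 - <<'E'
from h import *
im=r.snapshot('wrist'); s=r.get_state()
print(s['t'],s['tool_pos'],s['ee_rot'],s['wrist_force'])
a=im[:,150:410,::-1]; a=cv2.resize(a,None,fx=1.4,fy=1.4,interpolation=cv2.INTER_CUBIC)
sc=r.snapshot('scene')[170:250,180:265,::-1]; b=cv2.resize(sc,(364,343),interpolation=cv2.INTER_NEAREST)
cv2.imwrite('pics/w8.png',np.hstack([a,np.vstack([b,np.zeros((a.shape[0]-343,364,3),np.uint8)])]))
for c in ('wrist','scene','top'):
    if c=='top': r.snapshot(c)
    print(c,[(n,np.round(d['position'],4)) for n in('carrier','carrier_grip','grille','rack','wash_bottle','blower','dock') for d in r.place_of(c,n)[:1]])
E
```

```text
13.85 [ 0.5202 -0.2395  0.0849] [[ 0.9799  0.1995  0.0001]
 [ 0.1995 -0.9799 -0.0001]
 [ 0.0001  0.0001 -1.    ]] [ 0.997  -0.3036 -1.0532]
wrist [('carrier', array([ 0.5699, -0.2313,  0.0595])), ('carrier_grip', array([ 0.5173, -0.2357,  0.1038]))]
scene [('carrier', array([ 0.5686, -0.2285,  0.0608])), ('carrier_grip', array([ 0.5181, -0.2396,  0.1035])), ('grille', array([ 0.5604, -0.2297,  0.048 ])), ('rack', array([ 0.6   , -0.0042, -0.0011])), ('wash_bottle', array([ 0.8155, -0.0215, -0.0012])), ('blower', array([ 0.375 , -0.0149, -0.0025])), ('dock', array([0.6057, 0.2217, 0.0001]))]
top [('carrier', array([ 0.5668, -0.2309,  0.0626])), ('carrier_grip', array([ 0.5207, -0.2403,  0.1032])), ('grille', array([ 0.5653, -0.2312,  0.0493])), ('rack', array([ 0.5963, -0.0051,  0.0002])), ('wash_bottle', array([ 0.8096, -0.0186,  0.0005])), ('blower', array([ 0.3706, -0.0104, -0.0035])), ('dock', array([ 0.6008,  0.2169, -0.0002]))]
```

View pics/w8.png

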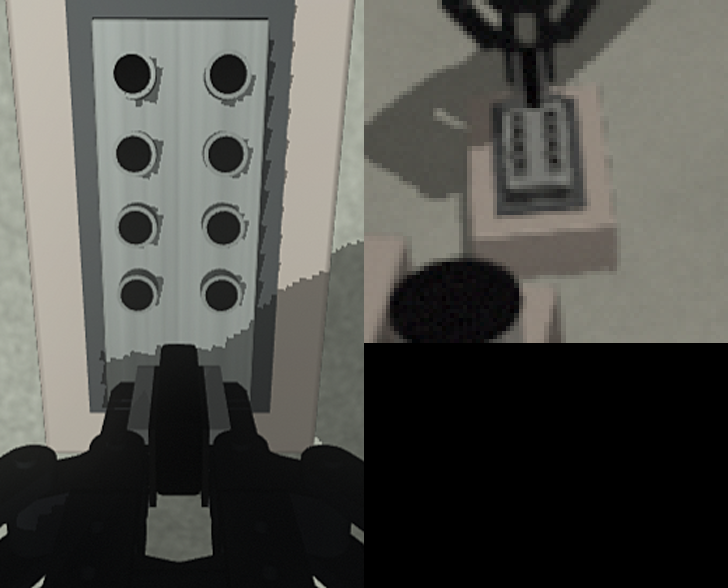

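The carrier is centred on the frame (frame centre at columns 179.5–181, carrier at 180.5). All views put the underside about 10–12 mm above the grille, and the rack, bottle, blower and dock are unmoved within measurement error.

```bash
python3 -c "
from plant import r
print(r.hand_in())"
```

```text
the job is handed in; nothing more can be done
None
```

I handed the job in at about 14 s with the carrier held still and level, centred lengthwise over the remover's grille; the camera views put its underside about 10–12 mm above it. I saw no contact with the remover, and the rack, bottle, blower and dock measured where they started.

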